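# Catch the showcase lid, let it down softly and bolt it

## Task

Close the cedar showcase for the evening without grasping anything: with the fingertips draw its upright glass lid forward past its balance and let it fall, get in front and catch it from below on the backs of the fingers while it is still well open, then lower it on them until it is fully shut, without a knock. Then push the brass bolt with the fingertips fully home into its keeper on the lid. Leave the other pieces on the bench where they are.

Things in the scene. Friction and masses are not known exactly. Their poses are not given: they have to be found in the camera images.
- case: Cedar showcase, fixed. Origin on the bench under its middle; x from its front to its back, y along it, z up. Yaw about pi/2: it stands end-on to the robot, front to the robot's right, bolt end away. Body x -82.5 to 82.5 mm. Open compartment y -90 to 160, walls 100 mm high, small goods inside. Solid end block y -180 to -90, 114 mm high, the bolt on top.
- lid_hinge (a point): Middle of the lid's hinge axis, at x 72.5, y 36, z 100 mm of the showcase; the axis runs along its y. The lid: cedar frame with glass pane, 185 mm from hinge to free edge, 248 mm wide (124 either side of this point), 14 mm thick, about 0.6 kg, evenly spread. Its underside lies in the plane of the hinge axis; upright, the underside faces the front, with the thickness behind it.
- lid (a joint): Lid angle (rad): 0 shut and level, pi/2 upright, 1.85 its back stop; starts at 1.50 to 1.66. Hinge friction keeps it standing from about 1.42 to 1.7; drawn forward to about 1.3 and let go it falls, slowly at first, reaching 0.45 in some 2 to 5 s, and knocks shut at 0.55 to 0.9 rad/s unless caught. It should land at under 0.4 rad/s (70 mm/s at the free edge): fingers under it to the last mm.
- lid_edge (a point): Middle of the lower (underside) corner of the lid's free edge, 185 mm from the hinge, moving with the lid. Shut, it is at x -112.5, z 100 mm of the showcase: a solid rail 45 mm deep there overhangs the front wall by 30 mm over the lid's whole width, so fingers tilted forward in front of the showcase can carry it from below and then draw away down and to the front.
- bolt (a joint): Travel of the brass barrel bolt on the end block (m): 0 drawn back, 0.024 fully home in the keeper on the lid edge beside the block. Starts at 0 to 0.005. It slides along the showcase's +y (towards the lid) with about 1.5 N of friction and stays where it is left.
- bolt_knob (a point): Top centre of the bolt's upright knob, 12 mm thick, moving with the bolt: z 146 mm, 32 above the end block; at x -45, y -125 mm of the showcase with the bolt at 0. The rod (top 12 mm above the block) runs on 46 mm behind the knob; staples 15 mm high span it at y -94.5 and -144.5 mm. Fingers whose ends are 18 mm above the block touch only the knob.
- yosegi_box: Bystander: yosegi box in tan and brown, 75 x 110 x 55 mm, loose, behind the showcase. Origin at the centre of its underside.
- horn: Bystander: black lacquer burnishing horn, 130 mm long, up to 22 mm thick, loose, behind the showcase. Origin at the middle of its length, on the bench.
- weight: Bystander: pewter inkstone weight, 75 x 30 x 14 mm with a knob on top to 30 mm, loose, in front of the showcase. Origin at the centre of its underside.
- hinoki: Bystander: two-colour hinoki sample block, 90 x 40 x 25 mm, loose, beyond the bolt end of the showcase. Origin at the centre of its underside.

How it is judged:
By the outcome, as a careful person would: the job done as asked, in the order asked, and still so for the second after the job is handed in, with the robot touching nothing.
It also fails if it takes over 54 s, if anything falls off the work surface, if the arm or the gripper's body presses on something with over 40 N, if the wrist force passes 120 N, or if a joint passes its speed limit or range.

## Robot

A 7-joint arm with a two-finger parallel gripper is mounted at the origin on the work surface. World frame = base frame: x ahead of the robot, y to its left, z up, the work surface at z = 0. Lengths are in m, angles in rad, forces in N, time in s.
With the tool pointing down it reaches from about 0.425 to 0.925 m from the base axis. Payload 6.8 kg.
Tool frame: the origin (TCP) lies midway between the tips of the shut fingers; the grasp point (between the pads) lies 19 mm behind it; y points along the fingers, z is the direction in which the jaws open and shut, and the axes are right-handed (so a half turn about y gives the same grasp; the last joint's range is limited). The gripper opens to 85 mm and grips with 20 to 120 N. Pads are 22 mm wide; open, the fingers measure 114 mm over their backs; the gripper's body (76 mm by 85 mm) begins 54 mm behind the grasp point. The pads swing forward as they close: fully open they stand 13 mm farther back than shut.
Start: joints at [1.017, 0.477, 0.022, 1.555, -0.011, 1.109, -0.083], TCP at [0.291, -0.609, 0.231] pointing down, gripper open.
Joint ranges: [-2.96, 2.96], [-0.34, 2.1], [-1.41, 1.46], [0.24, 2.44], [-1.37, 4.51], [0.17, 1.92], [-2.96, 2.96]. Speed limits (rad/s): [2.39, 2.39, 3.14, 3.14, 3.14, 3.14, 3.14].

## Interface

Orientations are given as a unit quaternion [w, x, y, z].
In Python, from station import bot gives the robot as it stands. The module is installed in compiled form; this text tells all that it offers.
- The arm moves only by the shell command python3 -m crank 'ROWS' [FORCE]. ROWS is JSON, a list of rows, each an object with "linear": the shift along the tool's x, y, z in m, a list of three; "dr": the turn, a rotation vector about the tool's x, y, z in degrees, a list of three; "hand": the gripper command: -1 is shut, 1 is fully open, values between are in proportion. A call has 1 to 10 rows; each row is the pose to reach, as a shift and turn from the pose commanded when the call began, along the tool's axes at that moment; what a row does not reach only later rows make up. A row lasts 1/12 s, in which the tool goes at most 41.7 mm and 7.16 degrees, less where a joint would pass 70% of its speed; a pose out of reach is approached as far as the arm can. A call with a gripper value outside its range is refused whole. The fingers move at their own pace and stop on an object; FORCE is the grip in N (left out, the last holds). Time passes only in rows, so rows that repeat a pose let the fingers close. It gives the time, the measured TCP pose, the force and the opening at its end, in the units of the state.
- bot.get_obs(): the state, without advancing time (a new reading comes with each control period).
- bot.read_camera(name): name is "scene" or "top" or "wrist"; returns the picture (420x560x3 uint8, blue, green, red); there is no depth.
- bot.camera_params(name): a dict with "K" (3x3 intrinsics, pixels), "k1" (the pictures are not rectified: a ray, as slopes to the right and down, at radius r is drawn at 1 + k1 r^2 times it, then the intrinsics apply), "R" (3x3) and "t" (3): a world point X has camera coordinates R X + t; the wrist camera has in their place "hand_eye" (4x4, takes a point from camera to tool coordinates, whose origin is the TCP and whose axes are the tool frame's). Camera axes: x right, y down, z forward; pixel columns grow to the right and rows downward; lengths in m; the calibration is good to about 2 mm. A picture is of the moment at which its call begins: read the wrist's pose just before it. camera_params takes no time and is no camera call.
- bot.hand_in(): hands the job in, once; it reports no verdict.
Trained networks look in the newest picture that a camera, given by its name, has taken for a name from the list of things; names that differ only in an ending like _2 or _b are one class to them, and where a whole thing is asked for, a point or a joint stands for the part that bears it (a point fixed in the world has none). Each returns a list of dicts, best first, with "score" (0 to 1); they miss things now and then, are a little off and sometimes report something else, mostly with a low value. They report only what shows in the picture. A call takes as long as a camera call.
- bot.search_frame(camera, target): "extent" ([left, top, right, bottom] in pixels, round what is visible of it).
- bot.cut_out(camera, target): "pixels" (420x560 bool, what is visible of it) and "extent" ([left, top, right, bottom] in pixels, round what is visible of it).
- bot.place_of(camera, target): "xy" ([column, row] in pixels: a listed point, or the origin of a listed thing).
The state is a dict: "t": time; "q": joint angles; "joint_vel": joint speeds; "joint_torque": joint torques, N m; "eef_pos": TCP position; "tool_rot": TCP orientation; "contact_force": force on the tool from outside, world axes, zero at the start; "torque": the same for the moment, N m; "gripper_width": opening from 0.0 (shut) to 1.0 (fully open).
Only numpy, scipy, OpenCV 4.12 (cv2) and the standard library are available. Lean on these libraries where they do the work, as an engineer would, in place of code of your own. Each camera call takes 0.05 s, during which the arm holds its last target. There are 200 camera calls.

## Working session

There is one attempt and no reset: what is moved stays moved. The work goes in short steps, Python scripts to look and compute and a shell command to move; the robot and the scene stay as the last step left them, time stands still between calls to the robot, and variables do not carry over. Pictures are saved under pics/ and viewed, about 8 in all and at most 12, crops included, and the job is handed in when it is done.

```bash
ls; mkdir -p pics; cat > h.py <<'E'
import numpy as np, cv2
from scipy.spatial.transform import Rotation as Ro
from station import bot
def cam(name):
    p=bot.camera_params(name); K=np.array(p["K"]);
    if "R" in p: R=np.array(p["R"]);t=np.array(p["t"])
    else:
        o=bot.get_obs(); w,x,y,z=o["tool_rot"]; Rt=Ro.from_quat([x,y,z,w]).as_matrix()
        H=np.array(p["hand_eye"]); Rc=Rt@H[:3,:3]; c=Rt@H[:3,3]+o["eef_pos"]; R=Rc.T; t=-R@c
    return K,p["k1"],R,t
def ray(c,uv):
    K,k1,R,t=c
    d=cv2.undistortPoints(np.array([[uv]],float),K,np.array([k1,0,0,0.]))[0,0]
    return -R.T@t, R.T@np.array([d[0],d[1],1])
def atz(c,uv,z):
    o,d=ray(c,uv); return o+d*(z-o[2])/d[2]
def proj(c,X):
    K,k1,R,t=c
    return cv2.projectPoints(np.array(X,float).reshape(-1,1,3),cv2.Rodrigues(R)[0],t,K,np.array([k1,0,0,0.]))[0][:,0]
E
cat > a.py <<'E'
from h import *
o=bot.get_obs(); print({k:np.round(v,3).tolist() for k,v in o.items()})
ims=[]
for n in ["scene","top"]:
    im=bot.read_camera(n); cv2.imwrite(f"pics/{n}0.png",im)
    c=cam(n)
    print(n,"campos",-c[2].T@c[3])
    for th,z in [("case",0),("lid_hinge",.1),("bolt_knob",.146),("yosegi_box",0),("horn",0),("weight",0),("hinoki",0),("lid_edge",.285)]:
        r=bot.place_of(n,th)
        for q in r[:2]: print(n,th,round(q["score"],2),np.round(q["xy"],1),np.round(atz(c,q["xy"],z),3))
E
python3 a.py
```

```text
pics
{'t': 0.0, 'q': [1.017, 0.478, 0.022, 1.556, -0.012, 1.109, -0.083], 'joint_vel': [-0.001, -0.0, -0.001, 0.001, -0.002, 0.001, 0.002], 'joint_torque': [-0.001, -59.646, 1.608, -28.119, 0.012, 0.009, -0.0], 'eef_pos': [0.291, -0.609, 0.23], 'tool_rot': [0.156, -0.156, 0.69, -0.689], 'contact_force': [0.312, -0.245, -0.097], 'torque': [0.044, 0.027, -0.055], 'gripper_width': 0.994}
scene campos [0.99910712 0.49215046 0.60960469]
scene case 0.68 [291.1 226. ] [ 0.534 -0.012  0.   ]
scene lid_hinge 0.7 [320.8 200.7] [0.506 0.049 0.1  ]
scene bolt_knob 0.67 [233.3 180.1] [ 0.646 -0.075  0.146]
scene bolt_knob 0.48 [273.8 296.6] [0.769 0.213 0.146]
scene yosegi_box 0.74 [272.4 294.7] [0.696 0.12  0.   ]
scene horn 0.88 [349.7 260. ] [0.507 0.152 0.   ]
scene horn 0.16 [332.3 126. ] [ 0.084 -0.315  0.   ]
scene weight 0.42 [230.4 183.5] [ 0.55  -0.246  0.   ]
scene hinoki 0.67 [181.4 259.7] [ 0.791 -0.075  0.   ]
scene lid_edge 0.62 [333.  125.5] [0.509 0.062 0.285]
top campos [0.5532098  0.04026791 0.84122456]
top case 0.88 [307.3 251.6] [ 0.531 -0.029  0.   ]
top case 0.66 [410.3 244.7] [ 0.55 -0.24  0.  ]
top lid_hinge 0.87 [260.1 260.6] [0.515 0.062 0.1  ]
top bolt_knob 0.46 [345.7 179.4] [ 0.657 -0.079  0.146]
top yosegi_box 0.57 [236.8 165.3] [0.701 0.118 0.   ]
top horn 0.88 [216.6 260.4] [0.508 0.151 0.   ]
top horn 0.7 [333.8 123. ] [ 0.796 -0.078  0.   ]
top weight 0.78 [412.8 246.6] [ 0.546 -0.245  0.   ]
top weight 0.22 [265.  261.1] [0.51  0.055 0.   ]
top hinoki 0.63 [335.9 123.5] [ 0.795 -0.082  0.   ]
top lid_edge 0.86 [251.9 270. ] [0.512 0.067 0.285]
```

View pics/scene0.png

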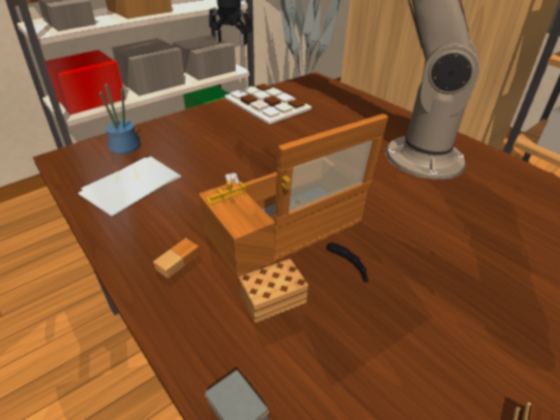

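View pics/top0.png

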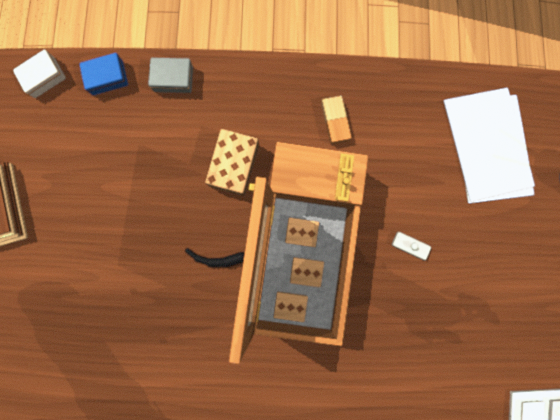

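Scene: case end-on, lid upright, bolt knob near (233,180). Top: block top corners at about (275,143), (368,155), (365,205); front-wall near corner (342,345); lid edge spans (262,180)–(235,362); weight at (412,246). Now I fit the case pose.

```bash
cat > fit.py <<'E'
from h import *
from scipy.optimize import least_squares
T,S=cam("top"),cam("scene")
def W(p,X):
    x,y,z=np.array(X,float).T/1000; c,s=np.cos(p[2]),np.sin(p[2])
    return np.stack([p[0]+c*x-s*y,p[1]+s*x+c*y,z],-1)
def lidpt(a,r,y,th=0): # lid point at r from hinge, thickness th above
    return [72.5-r*np.cos(a)+th*np.sin(a),y,100+r*np.sin(a)+th*np.cos(a)]
if __name__=="__main__":
    obs=[(T,(275,143),(82.5,-180,114)),(T,(368,155),(-82.5,-180,114)),(T,(365,205),(-82.5,-90,114)),(T,(342,345),(-82.5,160,100)),
     (T,(260.1,260.6),(72.5,36,100)),(S,(320.8,200.7),(72.5,36,100)),(T,(307.3,251.6),(0,0,0)),(S,(291.1,226),(0,0,0))]
    kn=[(T,(345.7,179.4)),(S,(233.3,180.1))]; ed=[(T,(251.9,270)),(S,(333,125.5))]
    def f(p):
        r=[proj(c,W(p,[X]))[0]-uv for c,uv,X in obs]
        r+=[proj(c,W(p,[(-45,-125+p[4],146)]))[0]-uv for c,uv in kn]
        r+=[proj(c,W(p,[lidpt(p[3],185,36)]))[0]-uv for c,uv in ed]
        return np.array(r).ravel()
    s=least_squares(f,[.53,-.02,1.57,1.57,3],loss="soft_l1",x_scale=[.01,.01,.01,.01,1])
    print(np.round(s.x,4)); print(np.round(s.fun.reshape(-1,2),1))
    np.save("p.npy",s.x)
    for n,X in [("knob",(-45,-125+s.x[4],146)),("hinge",(72.5,36,100)),("edge",lidpt(s.x[3],185,36)),("shutedge",(-112.5,36,100)),("org",(0,0,0))]: print(n,np.round(W(s.x,[X])[0],3))
E
python3 fit.py
```

```text
[ 0.5379 -0.0218  1.4606  1.6344  2.6364]
[[ 0.9 -1.6]
 [-0.4 -0.1]
 [-3.4 -0.3]
 [-0.3  0.6]
 [ 4.1  3.1]
 [ 0.5  1.9]
 [-3.7 -3.7]
 [-4.  -1.6]
 [ 0.4  1.7]
 [-4.6  0.4]
 [ 0.6  0.6]
 [ 0.8  1.4]]
knob [ 0.655 -0.08   0.146]
hinge [0.51  0.054 0.1  ]
edge [0.511 0.066 0.285]
shutedge [ 0.49 -0.13  0.1 ]
org [ 0.538 -0.022  0.   ]
```

```bash
cat > k.py <<'E'
from fit import *
p=np.load("p.npy"); c,s=np.cos(p[2]),np.sin(p[2])
XC=np.array([c,s,0]);YC=np.array([-s,c,0]);ZC=np.array([0,0,1.])
def st():
    o=bot.get_obs(); w,x,y,z=o["tool_rot"]; return o,np.array(o["eef_pos"]),Ro.from_quat([x,y,z,w]).as_matrix()
def C(P): d=np.array(P)-[p[0],p[1],0]; return np.round([d@XC*1e3,d@YC*1e3,d[2]*1e3],1)
def ori(a,sg): # pointing a deg below horizontal towards +x_case; tool z = sg*upper-back normal
    a=np.radians(a); y=np.cos(a)*XC-np.sin(a)*ZC; z=sg*(np.sin(a)*XC+np.cos(a)*ZC); return np.stack([np.cross(y,z),y,z],1)
def go(R0,P0,Xc,R=None): # target TCP in case mm
    P=W(p,[Xc])[0]; l=R0.T@(P-P0); r=np.zeros(3) if R is None else np.degrees(Ro.from_matrix(R0.T@R).as_rotvec())
    return np.round(l,4).tolist(),np.round(r,1).tolist()
def show():
    o,P,R=st(); print("t",round(o["t"],2),"tcp case",C(P),"F",np.round(o["contact_force"],1),"w",round(o["gripper_width"],2),"q",np.round(o["q"],2).tolist())
    print("tool y,z in case:",np.round([[R[:,i]@v for v in (XC,YC,ZC)] for i in (1,2)],2).tolist()); return P,R
E
python3 - <<'E'
from k import *
P,R=show(); print(np.round(R,2))
for sg in (1,-1):
  print(sg,"down",go(R,P,(-300,36,400),ori(90,sg))[1],"45",go(R,P,(-300,36,400),ori(45,sg))[1])
  print(go(R,P,(-260,36,250),ori(45,sg)), go(R,P,(-200,36,400)))
print("weight",C([.546,-.245,0]),"horn",C([.508,.151,0]),"yos",C([.70,.118,0]),"hin",C([.793,-.08,0]))
E
```

```text
t 0.9 tcp case [-610.8  180.8  231.3] F [-0.3 -0.6 -0.7] w 1.0 q [1.02, 0.48, 0.02, 1.56, -0.01, 1.11, -0.08]
tool y,z in case: [[-0.0, -0.0, -1.0], [-0.85, -0.53, 0.0]]
[[-0.9   0.    0.43]
 [-0.43 -0.   -0.9 ]
 [-0.   -1.    0.  ]]
1 down [-0.0, -148.1, 0.0] 45 [16.3, -138.3, 57.3]
([-0.3081, -0.0187, -0.2216], [16.3, -138.3, 57.3]) ([-0.3398, -0.1687, -0.2725], [0.0, 0.0, 0.0])
-1 down [-0.0, 31.9, -0.0] 45 [-43.8, 30.2, 12.5]
([-0.3081, -0.0187, -0.2216], [-43.8, 30.2, 12.5]) ([-0.3398, -0.1687, -0.2725], [0.0, 0.0, 0.0])
weight [-220.9  -32.6    0. ] horn [168.5  48.7   0. ] yos [ 156.8 -145.7    0. ] hin [ -29.8 -259.9    0. ]
```

```bash
python3 -m crank '[{"linear":[-0.308,-0.02,-0.222],"dr":[-43.8,30.2,12.5],"hand":-1},{"linear":[-0.308,-0.02,-0.222],"dr":[-43.8,30.2,12.5],"hand":-1},{"linear":[-0.308,-0.02,-0.222],"dr":[-43.8,30.2,12.5],"hand":-1},{"linear":[-0.308,-0.02,-0.222],"dr":[-43.8,30.2,12.5],"hand":-1},{"linear":[-0.308,-0.02,-0.222],"dr":[-43.8,30.2,12.5],"hand":-1},{"linear":[-0.308,-0.02,-0.222],"dr":[-43.8,30.2,12.5],"hand":-1},{"linear":[-0.308,-0.02,-0.222],"dr":[-43.8,30.2,12.5],"hand":-1},{"linear":[-0.308,-0.02,-0.222],"dr":[-43.8,30.2,12.5],"hand":-1},{"linear":[-0.308,-0.02,-0.222],"dr":[-43.8,30.2,12.5],"hand":-1},{"linear":[-0.308,-0.02,-0.222],"dr":[-43.8,30.2,12.5],"hand":-1}]' 40; python3 - <<'E'
from k import *
P,R=show(); d=ori(45,-1)
print(go(R,P,(-260,36,250),d), "dry-run low catch", go(R,P,(-125,36,92),d))
E
```

```text
t: 1.73
eef_pos: [0.4764, -0.2685, 0.2519]
tool_rot: [-0.019, 0.047, 0.924, -0.38]
contact_force: [1.0, 1.0, 0.9]
gripper_width: -0.003
t 1.73 tcp case [-251.9   34.   251.9] F [1.  1.  0.9] w -0.0 q [0.81, 0.55, -0.09, 1.62, -0.57, 1.5, -0.76]
tool y,z in case: [[0.71, 0.0, -0.7], [-0.7, -0.01, -0.71]]
([0.0021, -0.0044, 0.007], [0.3, 0.4, 0.3]) dry-run low catch ([0.0012, 0.2027, 0.0245], [0.3, 0.4, 0.3])
```

```bash
python3 -m crank '[{"linear":[0,0.215,0.037],"dr":[0,0,0],"hand":-1},{"linear":[0,0.215,0.037],"dr":[0,0,0],"hand":-1},{"linear":[0,0.215,0.037],"dr":[0,0,0],"hand":-1},{"linear":[0,0.215,0.037],"dr":[0,0,0],"hand":-1},{"linear":[0,0.215,0.037],"dr":[0,0,0],"hand":-1},{"linear":[0,0.215,0.037],"dr":[0,0,0],"hand":-1},{"linear":[0,0.215,0.037],"dr":[0,0,0],"hand":-1}]'; python3 - <<'E'
from k import *
P,R=show(); d=ori(45,-1)
im=bot.read_camera("wrist"); cv2.imwrite("pics/w1.png",im)
print(go(R,P,(-125,36,420),ori(90,-1)),go(R,P,(135,36,340),ori(90,-1)))
E
```

```text
t: 2.32
eef_pos: [0.4859, -0.1479, 0.0716]
tool_rot: [-0.022, 0.049, 0.923, -0.38]
contact_force: [0.3, -1.2, 0.2]
gripper_width: -0.001
t 2.32 tcp case [-131.    37.9   71.6] F [ 0.3 -1.2  0.2] w -0.0 q [0.71, 0.7, -0.17, 1.89, -0.68, 1.08, -0.63]
tool y,z in case: [[0.71, 0.01, -0.7], [-0.7, 0.0, -0.71]]
([-0.0005, -0.2413, -0.2515], [45.2, 0.1, 0.3]) ([-0.0017, -0.0004, -0.3779], [45.2, 0.1, 0.3])
```

View pics/w1.png

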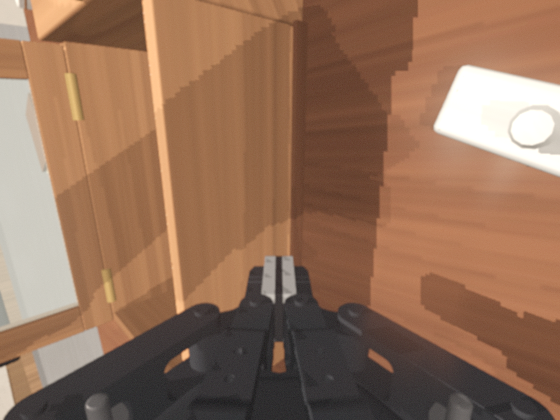

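Wrist view: fingers at about (280,270), front wall's top edge running (145,20)→(185,320), wall foot at column ~300, weight at (500,110). I check the pose fit by projection.

```bash
python3 - <<'E'
from k import *
c=cam("wrist")
for X in [(-82.5,-60,100),(-82.5,0,100),(-82.5,60,100),(-82.5,-60,0),(-82.5,0,0),(-82.5,-90,0)]: print(X,proj(c,W(p,[X]))[0].round(0))
P,R=st()[1:]
im=cv2.imread("pics/w1.png")
for y in (-60,0,60):
    for X in [(-82.5,y,100),(-82.5,y,0)]: 
        q=proj(c,W(p,[X]))[0]; cv2.circle(im,tuple(int(v) for v in q),4,(0,0,255),-1)
cv2.imwrite("pics/w1b.png",im[:340])
E
```

```text
(-82.5, -60, 100) [158.  68.]
(-82.5, 0, 100) [171. 193.]
(-82.5, 60, 100) [181. 294.]
(-82.5, -60, 0) [300.  82.]
(-82.5, 0, 0) [298. 170.]
(-82.5, -90, 0) [301.  32.]
```

View pics/w1b.png

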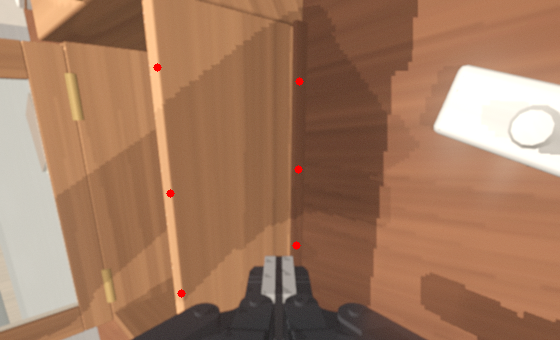

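The fit agrees with the front wall within about 2 mm. Now over the lid to behind it.

```bash
python3 -m crank '[{"linear":[0,-0.04,-0.035],"dr":[0,0,0],"hand":-1},{"linear":[0,-0.07,-0.062],"dr":[7,0,0],"hand":-1},{"linear":[0,-0.096,-0.085],"dr":[14,0,0],"hand":-1},{"linear":[0,-0.144,-0.247],"dr":[45,0,0],"hand":-1},{"linear":[0,-0.144,-0.247],"dr":[45,0,0],"hand":-1},{"linear":[0,-0.144,-0.247],"dr":[45,0,0],"hand":-1},{"linear":[0,-0.144,-0.247],"dr":[45,0,0],"hand":-1},{"linear":[0,-0.144,-0.247],"dr":[45,0,0],"hand":-1},{"linear":[0,-0.144,-0.247],"dr":[45,0,0],"hand":-1}]'; python3 - <<'E'
from k import *
P,R=show(); d=ori(90,-1)
print(go(R,P,(140,36,345),d),go(R,P,(140,36,245),d))
E
```

```text
t: 3.12
eef_pos: [0.4979, -0.0745, 0.3569]
tool_rot: [0.032, -0.041, -0.705, 0.707]
contact_force: [0.6, 0.4, 0.2]
gripper_width: 0.002
t 3.12 tcp case [-56.8  33.9 356.9] F [0.6 0.4 0.2] w 0.0 q [0.16, 0.09, -0.15, 1.79, 0.02, 1.25, -1.67]
tool y,z in case: [[-0.0, -0.01, -1.0], [-1.0, -0.01, 0.0]]
([0.0009, 0.0115, -0.1968], [-0.1, 0.4, -0.7]) ([0.0022, 0.1115, -0.197], [-0.1, 0.4, -0.7])
```

```bash
python3 -m crank '[{"linear":[0,0,-0.2],"dr":[0,0,0],"hand":-1},{"linear":[0,0,-0.2],"dr":[0,0,0],"hand":-1},{"linear":[0,0,-0.2],"dr":[0,0,0],"hand":-1},{"linear":[0,0,-0.2],"dr":[0,0,0],"hand":-1},{"linear":[0,0,-0.2],"dr":[0,0,0],"hand":-1},{"linear":[0,0.112,-0.2],"dr":[0,0,0],"hand":-1},{"linear":[0,0.112,-0.2],"dr":[0,0,0],"hand":-1},{"linear":[0,0.112,-0.2],"dr":[0,0,0],"hand":-1}]'; python3 - <<'E'
from k import *
P,R=show()
im=bot.read_camera("scene"); cv2.imwrite("pics/s2.png",im[60:320,140:460].repeat(2,0).repeat(2,1))
E
```

```text
t: 3.78
eef_pos: [0.5171, 0.1178, 0.2357]
tool_rot: [0.041, -0.04, -0.706, 0.706]
contact_force: [-0.8, -0.9, -1.5]
gripper_width: -0.003
t 3.78 tcp case [136.5  36.1 235.7] F [-0.8 -0.9 -1.5] w -0.0 q [-0.09, 0.25, -0.3, 1.88, 0.09, 1.02, -2.11]
tool y,z in case: [[-0.0, 0.0, -1.0], [-1.0, 0.0, 0.0]]
```

View pics/s2.png

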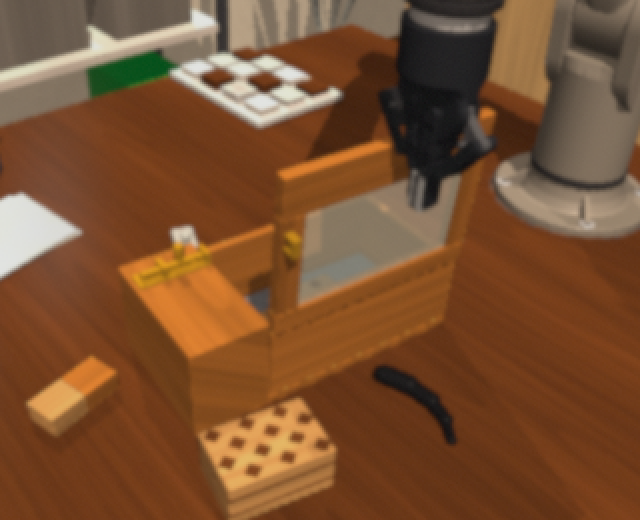

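Picture: fingers are down behind the lid at (420,190), clear of it. I raise to rail height and draw forward gently.

```bash
python3 -m crank '[{"linear":[0,-0.022,0],"dr":[0,0,0],"hand":-1},{"linear":[0,-0.022,0.008],"dr":[0,0,0],"hand":-1},{"linear":[0,-0.022,0.016],"dr":[0,0,0],"hand":-1},{"linear":[0,-0.022,0.021],"dr":[0,0,0],"hand":-1},{"linear":[0,-0.022,0.026],"dr":[0,0,0],"hand":-1},{"linear":[0,-0.022,0.031],"dr":[0,0,0],"hand":-1},{"linear":[0,-0.022,0.036],"dr":[0,0,0],"hand":-1},{"linear":[0,-0.022,0.041],"dr":[0,0,0],"hand":-1},{"linear":[0,-0.022,0.046],"dr":[0,0,0],"hand":-1},{"linear":[0,-0.022,0.051],"dr":[0,0,0],"hand":-1}]'; cat > le.py <<'E'
from k import *
from scipy.optimize import brentq,minimize_scalar
def lid(name):
    c=cam(name); bot.read_camera(name); r=bot.place_of(name,"lid_edge")[:2]
    out=[]
    for q in r:
        m=minimize_scalar(lambda a:np.linalg.norm(proj(c,W(p,[lidpt(a,185,36)]))[0]-q["xy"]),bounds=(-.1,1.9),method="bounded")
        out.append((round(q["score"],2),round(m.x,3),round(m.fun,1)))
    return out
E
python3 - <<'E'
from le import *
show(); print(lid("scene"),lid("top"))
E
```

```text
t: 4.67
eef_pos: [0.5115, 0.0694, 0.2596]
tool_rot: [-0.039, 0.039, 0.706, -0.706]
contact_force: [0.8, 1.5, 2.2]
gripper_width: -0.005
t 4.67 tcp case [ 87.8  36.3 259.6] F [0.8 1.5 2.2] w -0.01 q [-0.01, 0.2, -0.28, 1.88, 0.06, 1.06, -2.0]
tool y,z in case: [[0.0, 0.0, -1.0], [-1.0, 0.0, -0.0]]
[(0.76, np.float64(1.455), np.float64(1.3)), (0.28, np.float64(-0.1), np.float64(130.5))] []
```

```bash
python3 -m crank '[{"linear":[0,0,0.005],"dr":[0,0,0],"hand":-1},{"linear":[0,0,0.010],"dr":[0,0,0],"hand":-1},{"linear":[0,0,0.014],"dr":[0,0,0],"hand":-1},{"linear":[0,0,0.018],"dr":[0,0,0],"hand":-1},{"linear":[0,0,0.021],"dr":[0,0,0],"hand":-1},{"linear":[0,0,0.024],"dr":[0,0,0],"hand":-1},{"linear":[0,0,0.027],"dr":[0,0,0],"hand":-1},{"linear":[0,0,0.030],"dr":[0,0,0],"hand":-1},{"linear":[0,0,0.032],"dr":[0,0,0],"hand":-1}]'; python3 - <<'E'
from le import *
print(lid("scene"),lid("top"));show(); 
E
```

```text
t: 5.62
eef_pos: [0.508, 0.0372, 0.2596]
tool_rot: [0.039, -0.039, -0.706, 0.706]
contact_force: [0.3, 1.0, 0.8]
gripper_width: 0.003
[(0.67, np.float64(1.344), np.float64(1.7))] []
t 5.82 tcp case [ 55.8  36.2 259.6] F [-0.8 -0.7  0.2] w -0.0 q [0.03, 0.19, -0.26, 1.9, 0.06, 1.06, -1.93]
tool y,z in case: [[-0.0, -0.0, -1.0], [-1.0, 0.0, 0.0]]
```

```bash
python3 -m crank '[{"linear":[0,0,0.004],"dr":[0,0,0],"hand":-1},{"linear":[0,0,0.007],"dr":[0,0,0],"hand":-1},{"linear":[0,-0.038,0.007],"dr":[0,0,0],"hand":-1},{"linear":[0,-0.07,0.007],"dr":[0,0,0],"hand":-1},{"linear":[0,-0.07,0.27],"dr":[-45,0,0],"hand":-1},{"linear":[0,-0.07,0.27],"dr":[-45,0,0],"hand":-1},{"linear":[0,-0.07,0.27],"dr":[-45,0,0],"hand":-1},{"linear":[0,-0.07,0.27],"dr":[-45,0,0],"hand":-1},{"linear":[0,-0.07,0.27],"dr":[-45,0,0],"hand":-1},{"linear":[0,-0.07,0.27],"dr":[-45,0,0],"hand":-1}]'; python3 - <<'E'
from le import *
print(lid("scene"));P,R=show(); d=ori(45,-1)
for X in [(-190,36,200),(-120,36,190),(-80,36,195)]: print(X,go(R,P,X,d))
E
```

```text
t: 6.65
eef_pos: [0.4814, -0.2019, 0.3312]
tool_rot: [-0.021, 0.051, 0.905, -0.422]
contact_force: [2.2, -0.1, -0.4]
gripper_width: -0.005
[(0.59, np.float64(1.18), np.float64(1.0))]
t 6.75 tcp case [-195.6   39.   323. ] F [-0.  -0.  -0.8] w 0.0 q [0.64, 0.37, 0.01, 1.68, -0.59, 1.5, -0.89]
tool y,z in case: [[0.64, -0.0, -0.77], [-0.77, 0.02, -0.64]]
(-190, 36, 200) ([-0.0043, 0.0981, 0.0744], [-5.2, -1.3, -0.3])
(-120, 36, 190) ([-0.003, 0.1506, 0.027], [-5.2, -1.3, -0.3])
(-80, 36, 195) ([-0.0022, 0.1724, -0.0069], [-5.2, -1.3, -0.3])
```

Lid is falling (1.18). Now get under its path at about 0.8 rad.

```bash
python3 -m crank '[{"linear":[-0.003,0.137,0.028],"dr":[-5.2,-1.3,-0.3],"hand":-1},{"linear":[-0.003,0.137,0.028],"dr":[-5.2,-1.3,-0.3],"hand":-1},{"linear":[-0.003,0.137,0.028],"dr":[-5.2,-1.3,-0.3],"hand":-1},{"linear":[-0.003,0.137,0.028],"dr":[-5.2,-1.3,-0.3],"hand":-1},{"linear":[-0.003,0.185,-0.037],"dr":[-5.2,-1.3,-0.3],"hand":-1},{"linear":[-0.003,0.185,-0.037],"dr":[-5.2,-1.3,-0.3],"hand":-1},{"linear":[-0.003,0.185,-0.037],"dr":[-5.2,-1.3,-0.3],"hand":-1}]'; python3 - <<'E'
from le import *
print(lid("scene"));P,R=show(); d=ori(45,-1)
print(go(R,P,(-49,36,205),d))
E
```

```text
t: 7.33
eef_pos: [0.4998, -0.0454, 0.2116]
tool_rot: [-0.011, 0.038, 0.924, -0.381]
contact_force: [0.8, 0.1, 0.9]
gripper_width: -0.0
[(0.86, np.float64(1.156), np.float64(3.9))]
t 7.43 tcp case [-34.2  34.  210.9] F [-0.6 -1.8 -0.9] w 0.0 q [0.51, 0.43, -0.12, 1.94, -0.76, 1.19, -0.81]
tool y,z in case: [[0.71, 0.01, -0.71], [-0.71, -0.02, -0.71]]
([0.0024, -0.0062, 0.0146], [-0.1, 1.4, 0.6])
```

```bash
python3 -m crank '[{"linear":[0,0,0],"dr":[0,0,0],"hand":-1},{"linear":[0,0,0],"dr":[0,0,0],"hand":-1},{"linear":[0,0,0],"dr":[0,0,0],"hand":-1},{"linear":[0,0,0],"dr":[0,0,0],"hand":-1}]'; python3 - <<'E'
from le import *
print(lid("scene"));P,R=show(); cv2.imwrite("pics/s3.png",bot.read_camera("scene")[60:320,140:460].repeat(2,0).repeat(2,1))
E
```

```text
t: 7.77
eef_pos: [0.5007, -0.0548, 0.2106]
tool_rot: [-0.013, 0.044, 0.922, -0.383]
contact_force: [0.1, -0.6, -0.9]
gripper_width: -0.005
[(0.97, np.float64(1.043), np.float64(2.9))]
t 7.87 tcp case [-36.4  33.4 210.7] F [ 0.3 -0.3 -0.2] w 0.0 q [0.52, 0.43, -0.12, 1.94, -0.76, 1.19, -0.81]
tool y,z in case: [[0.71, 0.01, -0.71], [-0.71, -0.02, -0.71]]
```

View pics/s3.png

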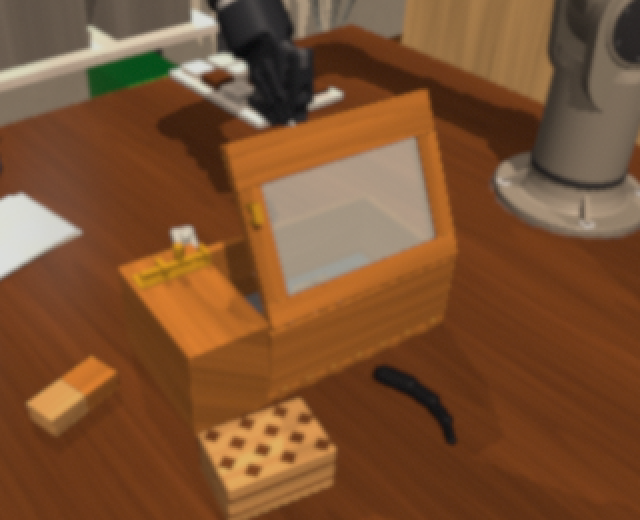

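Gripper is in front, fingers hidden under the falling lid (~1.0 rad). Waiting for contact.

```bash
python3 -m crank '[{"linear":[0,0,0],"dr":[0,0,0],"hand":-1},{"linear":[0,0,0],"dr":[0,0,0],"hand":-1},{"linear":[0,0,0],"dr":[0,0,0],"hand":-1}]'; python3 - <<'E'
from le import *
print(lid("scene"));show()
E
```

```text
t: 8.17
eef_pos: [0.5006, -0.0536, 0.2108]
tool_rot: [-0.013, 0.043, 0.923, -0.383]
contact_force: [0.2, -0.2, -0.3]
gripper_width: 0.002
[(0.94, np.float64(1.024), np.float64(2.5))]
t 8.27 tcp case [-35.6  33.6 210.8] F [-0.3  0.1  0.4] w 0.0 q [0.52, 0.43, -0.12, 1.94, -0.76, 1.19, -0.81]
tool y,z in case: [[0.71, 0.01, -0.71], [-0.71, -0.02, -0.71]]
```

```bash
python3 -m crank '[{"linear":[0,0,0],"dr":[0,0,0],"hand":-1},{"linear":[0,0,0],"dr":[0,0,0],"hand":-1},{"linear":[0,0,0],"dr":[0,0,0],"hand":-1},{"linear":[0,0,0],"dr":[0,0,0],"hand":-1}]'; python3 - <<'E'
from le import *
print(lid("scene"));show()
E
```

```text
t: 8.6
eef_pos: [0.5006, -0.0535, 0.2108]
tool_rot: [-0.013, 0.043, 0.923, -0.383]
contact_force: [-1.1, -0.3, 0.8]
gripper_width: 0.001
[(0.78, np.float64(0.885), np.float64(4.1))]
t 8.7 tcp case [-35.8  33.6 210.7] F [ 0.2 -1.5 -1. ] w 0.0 q [0.52, 0.43, -0.12, 1.94, -0.76, 1.19, -0.81]
tool y,z in case: [[0.71, 0.01, -0.71], [-0.71, -0.02, -0.71]]
```

```bash
python3 -m crank '[{"linear":[0,0,0],"dr":[0,0,0],"hand":-1},{"linear":[0,0,0],"dr":[0,0,0],"hand":-1},{"linear":[0,0,0],"dr":[0,0,0],"hand":-1}]'; python3 - <<'E'
from le import *
print(lid("scene"));show()
for i in range(3): bot.read_camera("wrist"); print(np.round(bot.get_obs()["contact_force"],1))
E
```

```text
t: 8.95
eef_pos: [0.5005, -0.0538, 0.2106]
tool_rot: [-0.013, 0.043, 0.922, -0.383]
contact_force: [0.5, -0.6, -0.8]
gripper_width: 0.001
[(0.74, np.float64(0.904), np.float64(0.3)), (0.62, np.float64(-0.1), np.float64(48.2))]
t 9.05 tcp case [-36.   33.6 210.6] F [ 0.3 -1.6 -1.5] w -0.0 q [0.52, 0.43, -0.12, 1.94, -0.76, 1.19, -0.81]
tool y,z in case: [[0.71, 0.01, -0.71], [-0.71, -0.02, -0.71]]
[-0.  -1.2 -1.7]
[-0.6 -1.3 -1.6]
[-0.7 -2.5 -2.2]
```

Caught at about 0.9 rad (steady ~2–3 N). I work out the lowering path.

```bash
cat > low.py <<'E'
from le import *
def tcp(th,s=25): return np.array(lidpt(th,185,34))+[-10.2+.707*s,0,-10.2-.707*s]
def rows(ths):
    o,P,R=st(); 
    for th in ths: print(round(th,3),go(R,P,tcp(th))[0])
if __name__=="__main__":
    import sys; print(C(st()[1])); rows([float(v) for v in sys.argv[1:]])
E
python3 low.py .86 .84 .82 .80 .78 .76 .74 .72 .70 .68
```

```text
[-35.9  33.6 210.6]
0.86 [0.0005, -0.0046, 0.0022]
0.84 [0.0006, -0.0049, 0.0059]
0.82 [0.0006, -0.005, 0.0096]
0.8 [0.0007, -0.0051, 0.0133]
0.78 [0.0008, -0.0051, 0.017]
0.76 [0.0009, -0.005, 0.0207]
0.74 [0.001, -0.0049, 0.0244]
0.72 [0.001, -0.0047, 0.0281]
0.7 [0.0011, -0.0044, 0.0318]
0.68 [0.0012, -0.0041, 0.0354]
```

```bash
python3 -m crank '[{"linear":[0,-0.001,0.002],"dr":[0,0,0],"hand":-1},{"linear":[0,-0.002,0.005],"dr":[0,0,0],"hand":-1},{"linear":[0,-0.003,0.009],"dr":[0,0,0],"hand":-1},{"linear":[0,-0.004,0.013],"dr":[0,0,0],"hand":-1},{"linear":[0,-0.005,0.017],"dr":[0,0,0],"hand":-1},{"linear":[0,-0.005,0.021],"dr":[0,0,0],"hand":-1},{"linear":[0,-0.005,0.0245],"dr":[0,0,0],"hand":-1},{"linear":[0,-0.005,0.028],"dr":[0,0,0],"hand":-1},{"linear":[0,-0.0045,0.032],"dr":[0,0,0],"hand":-1},{"linear":[0,-0.004,0.0355],"dr":[0,0,0],"hand":-1}]'; python3 - <<'E'
from le import *
print(lid("scene"));show()
E
python3 low.py .66 .64 .62 .60 .58 .56 .54 .52 .50 .48
```

```text
t: 10.03
eef_pos: [0.4982, -0.0819, 0.1881]
tool_rot: [-0.013, 0.043, 0.923, -0.383]
contact_force: [0.3, -1.4, -0.7]
gripper_width: 0.0
[(0.88, np.float64(0.723), np.float64(4.4)), (0.73, np.float64(-0.1), np.float64(47.0))]
t 10.13 tcp case [-64.4  32.9 187.8] F [ 0.  -1.8 -2.4] w -0.0 q [0.55, 0.48, -0.1, 1.92, -0.74, 1.19, -0.76]
tool y,z in case: [[0.71, 0.01, -0.71], [-0.71, -0.02, -0.71]]
[-64.4  32.9 187.8]
0.66 [0.0012, 0.0003, 0.0028]
0.64 [0.0013, 0.0008, 0.0065]
0.62 [0.0013, 0.0014, 0.0102]
0.6 [0.0014, 0.0021, 0.0138]
0.58 [0.0015, 0.0028, 0.0174]
0.56 [0.0015, 0.0036, 0.021]
0.54 [0.0016, 0.0045, 0.0246]
0.52 [0.0017, 0.0054, 0.0282]
0.5 [0.0017, 0.0064, 0.0318]
0.48 [0.0018, 0.0075, 0.0353]
```

```bash
python3 -m crank '[{"linear":[0,0.0003,0.003],"dr":[0,0,0],"hand":-1},{"linear":[0,0.001,0.0065],"dr":[0,0,0],"hand":-1},{"linear":[0,0.0015,0.010],"dr":[0,0,0],"hand":-1},{"linear":[0,0.002,0.014],"dr":[0,0,0],"hand":-1},{"linear":[0,0.003,0.0175],"dr":[0,0,0],"hand":-1},{"linear":[0,0.0035,0.021],"dr":[0,0,0],"hand":-1},{"linear":[0,0.0045,0.0245],"dr":[0,0,0],"hand":-1},{"linear":[0,0.0055,0.028],"dr":[0,0,0],"hand":-1},{"linear":[0,0.0065,0.032],"dr":[0,0,0],"hand":-1},{"linear":[0,0.0075,0.0355],"dr":[0,0,0],"hand":-1}]'; python3 - <<'E'
from le import *
print(lid("scene"));show()
E
python3 low.py .46 .44 .42 .40 .38 .36 .34 .32 .30 .28
```

```text
t: 10.97
eef_pos: [0.4967, -0.1014, 0.1577]
tool_rot: [-0.013, 0.043, 0.923, -0.383]
contact_force: [-0.8, -0.8, -0.4]
gripper_width: -0.001
[(0.62, np.float64(0.49), np.float64(2.9))]
t 11.07 tcp case [-83.8  32.2 157.3] F [ 0.2 -0.2 -3.8] w 0.0 q [0.57, 0.53, -0.09, 1.92, -0.74, 1.17, -0.7]
tool y,z in case: [[0.71, 0.01, -0.71], [-0.71, -0.02, -0.71]]
[-83.8  32.2 157.3]
0.46 [0.0018, 0.0008, 0.0035]
0.44 [0.0019, 0.002, 0.007]
0.42 [0.002, 0.0033, 0.0105]
0.4 [0.002, 0.0047, 0.0139]
0.38 [0.0021, 0.0061, 0.0173]
0.36 [0.0021, 0.0076, 0.0207]
0.34 [0.0022, 0.0092, 0.0241]
0.32 [0.0022, 0.0108, 0.0274]
0.3 [0.0023, 0.0125, 0.0307]
0.28 [0.0024, 0.0143, 0.0339]
```

```bash
python3 -m crank '[{"linear":[0,0.001,0.0035],"dr":[0,0,0],"hand":-1},{"linear":[0,0.002,0.007],"dr":[0,0,0],"hand":-1},{"linear":[0,0.0035,0.0105],"dr":[0,0,0],"hand":-1},{"linear":[0,0.0045,0.014],"dr":[0,0,0],"hand":-1},{"linear":[0,0.006,0.0175],"dr":[0,0,0],"hand":-1},{"linear":[0,0.0075,0.0205],"dr":[0,0,0],"hand":-1},{"linear":[0,0.009,0.024],"dr":[0,0,0],"hand":-1},{"linear":[0,0.011,0.0275],"dr":[0,0,0],"hand":-1},{"linear":[0,0.0125,0.0305],"dr":[0,0,0],"hand":-1},{"linear":[0,0.0145,0.034],"dr":[0,0,0],"hand":-1}]'; python3 - <<'E'
from le import *
print(lid("scene"));show()
E
python3 low.py .26 .245 .23 .215 .20 .185 .17 .155 .14 .125
```

```text
t: 11.9
eef_pos: [0.4958, -0.1153, 0.1235]
tool_rot: [-0.013, 0.043, 0.923, -0.383]
contact_force: [-2.2, -2.2, -1.5]
gripper_width: 0.002
[(0.72, np.float64(0.314), np.float64(1.8))]
t 12.0 tcp case [-97.7  31.7 123. ] F [-1.2 -1.9 -2.9] w 0.0 q [0.59, 0.6, -0.09, 1.91, -0.74, 1.13, -0.65]
tool y,z in case: [[0.71, 0.01, -0.71], [-0.71, -0.02, -0.71]]
[-97.7  31.7 123. ]
0.26 [0.0024, 0.0016, 0.0031]
0.245 [0.0024, 0.003, 0.0055]
0.23 [0.0025, 0.0045, 0.0078]
0.215 [0.0025, 0.006, 0.0102]
0.2 [0.0025, 0.0075, 0.0125]
0.185 [0.0026, 0.009, 0.0148]
0.17 [0.0026, 0.0106, 0.0171]
0.155 [0.0026, 0.0122, 0.0193]
0.14 [0.0027, 0.0139, 0.0215]
0.125 [0.0027, 0.0156, 0.0237]
```

```bash
python3 -m crank '[{"linear":[0,0.0015,0.003],"dr":[0,0,0],"hand":-1},{"linear":[0,0.003,0.0055],"dr":[0,0,0],"hand":-1},{"linear":[0,0.0045,0.008],"dr":[0,0,0],"hand":-1},{"linear":[0,0.006,0.010],"dr":[0,0,0],"hand":-1},{"linear":[0,0.0075,0.0125],"dr":[0,0,0],"hand":-1},{"linear":[0,0.009,0.015],"dr":[0,0,0],"hand":-1},{"linear":[0,0.0105,0.017],"dr":[0,0,0],"hand":-1},{"linear":[0,0.012,0.0195],"dr":[0,0,0],"hand":-1},{"linear":[0,0.014,0.0215],"dr":[0,0,0],"hand":-1},{"linear":[0,0.0155,0.0235],"dr":[0,0,0],"hand":-1}]'; python3 - <<'E'
from le import *
print(lid("scene"));show()
E
python3 low.py .115 .105 .095 .085 .075 .065 .055 .045 .035 .025
```

```text
t: 12.83
eef_pos: [0.4957, -0.1209, 0.0959]
tool_rot: [-0.013, 0.043, 0.923, -0.383]
contact_force: [-1.2, -2.2, -1.8]
gripper_width: 0.002
[(0.7, np.float64(0.151), np.float64(2.8))]
t 12.93 tcp case [-103.2   31.1   95.7] F [-1.8 -2.4 -4. ] w -0.0 q [0.6, 0.64, -0.09, 1.91, -0.74, 1.1, -0.62]
tool y,z in case: [[0.71, 0.01, -0.71], [-0.71, -0.02, -0.71]]
[-103.2   31.1   95.7]
0.115 [0.0029, 0.0013, 0.0021]
0.105 [0.0029, 0.0024, 0.0035]
0.095 [0.003, 0.0036, 0.005]
0.085 [0.003, 0.0048, 0.0064]
0.075 [0.003, 0.006, 0.0078]
0.065 [0.003, 0.0072, 0.0092]
0.055 [0.003, 0.0084, 0.0106]
0.045 [0.0031, 0.0097, 0.0119]
0.035 [0.0031, 0.0109, 0.0133]
0.025 [0.0031, 0.0122, 0.0146]
```

```bash
python3 -m crank '[{"linear":[0,0.0013,0.002],"dr":[0,0,0],"hand":-1},{"linear":[0,0.0025,0.0035],"dr":[0,0,0],"hand":-1},{"linear":[0,0.0035,0.005],"dr":[0,0,0],"hand":-1},{"linear":[0,0.005,0.0065],"dr":[0,0,0],"hand":-1},{"linear":[0,0.006,0.008],"dr":[0,0,0],"hand":-1},{"linear":[0,0.007,0.009],"dr":[0,0,0],"hand":-1},{"linear":[0,0.0085,0.0105],"dr":[0,0,0],"hand":-1},{"linear":[0,0.0095,0.012],"dr":[0,0,0],"hand":-1},{"linear":[0,0.011,0.0133],"dr":[0,0,0],"hand":-1},{"linear":[0,0.012,0.0145],"dr":[0,0,0],"hand":-1}]'; python3 - <<'E'
from le import *
print(lid("scene"));show()
E
```

```text
t: 13.77
eef_pos: [0.4958, -0.1226, 0.0774]
tool_rot: [-0.013, 0.043, 0.923, -0.383]
contact_force: [-0.8, -1.5, -2.1]
gripper_width: -0.002
[(0.88, np.float64(0.022), np.float64(3.6))]
t 13.87 tcp case [-104.8   30.8   77.2] F [-1.  -0.3 -3.9] w -0.0 q [0.6, 0.67, -0.09, 1.91, -0.75, 1.08, -0.59]
tool y,z in case: [[0.71, 0.01, -0.71], [-0.71, -0.02, -0.71]]
```

```bash
python3 -m crank '[{"linear":[0,0.0008,0.0008],"dr":[0,0,0],"hand":-1},{"linear":[0,0.0016,0.0016],"dr":[0,0,0],"hand":-1},{"linear":[0,0.0024,0.0024],"dr":[0,0,0],"hand":-1},{"linear":[0,0.0032,0.0032],"dr":[0,0,0],"hand":-1},{"linear":[0,0.004,0.004],"dr":[0,0,0],"hand":-1},{"linear":[0,0.0048,0.0048],"dr":[0,0,0],"hand":-1},{"linear":[0,0.0056,0.0056],"dr":[0,0,0],"hand":-1},{"linear":[0,0.0064,0.0064],"dr":[0,0,0],"hand":-1},{"linear":[0,0.0072,0.0072],"dr":[0,0,0],"hand":-1},{"linear":[0,0.008,0.008],"dr":[0,0,0],"hand":-1}]'; python3 - <<'E'
from le import *
print(lid("scene"));show()
for i in range(3): bot.read_camera("wrist"); print(np.round(bot.get_obs()["contact_force"],1))
E
```

```text
t: 14.7
eef_pos: [0.4959, -0.1225, 0.0662]
tool_rot: [-0.013, 0.043, 0.923, -0.383]
contact_force: [-0.8, -0.1, -1.1]
gripper_width: 0.002
[(0.61, np.float64(0.01), np.float64(1.3))]
t 14.8 tcp case [-104.7   30.8   66.1] F [-0.2  0.1  0.6] w 0.0 q [0.61, 0.69, -0.09, 1.91, -0.75, 1.06, -0.58]
tool y,z in case: [[0.71, 0.01, -0.71], [-0.71, -0.02, -0.71]]
[-0.5  0.   0.6]
[-0.2  0.8 -0.3]
[-0.3  0.7  0.4]
```

Lid shut (force zero). Withdraw down and forward, then up.

```bash
python3 -m crank '[{"linear":[0,0,0.012],"dr":[0,0,0],"hand":-1},{"linear":[0,0,0.03],"dr":[0,0,0],"hand":-1},{"linear":[0,-0.03,0.035],"dr":[0,0,0],"hand":-1},{"linear":[0,-0.07,0.035],"dr":[0,0,0],"hand":-1},{"linear":[0,-0.11,0.035],"dr":[0,0,0],"hand":-1},{"linear":[0,-0.205,-0.07],"dr":[45,0,0],"hand":-1},{"linear":[0,-0.205,-0.07],"dr":[45,0,0],"hand":-1},{"linear":[0,-0.205,-0.07],"dr":[45,0,0],"hand":-1},{"linear":[0,-0.205,-0.07],"dr":[45,0,0],"hand":-1},{"linear":[0,-0.205,-0.07],"dr":[45,0,0],"hand":-1}]'; python3 - <<'E'
from le import *
print(lid("scene"));P,R=show(); c=cam("scene")
cv2.imwrite("pics/s4.png",bot.read_camera("scene")[60:320,140:460].repeat(2,0).repeat(2,1))
for q in bot.place_of("scene","bolt_knob")[:2]: print("knob",q["score"],C(atz(c,q["xy"],.146)))
bot.read_camera("top");c=cam("top")
for q in bot.place_of("top","bolt_knob")[:2]: print("knob top",q["score"],C(atz(c,q["xy"],.146)))
print(go(R,P,(-45,-162,230),ori(90,-1)))
E
```

```text
t: 15.78
eef_pos: [0.4884, -0.2197, 0.2669]
tool_rot: [-0.022, 0.042, 0.757, -0.652]
contact_force: [0.5, 0.4, -0.5]
gripper_width: -0.007
[(0.7, np.float64(0.011), np.float64(0.7))]
t 15.88 tcp case [-195.6   28.8  263.5] F [-0.   1.   0.3] w -0.0 q [0.32, 0.24, 0.08, 1.84, -0.19, 1.11, -1.16]
tool y,z in case: [[0.16, -0.01, -0.99], [-0.99, -0.03, -0.16]]
knob 0.6 [ -38.5 -126.9  146. ]
knob top 0.65 [ -46.1 -119.7  146. ]
knob top 0.48 [  6.1   0.  146. ]
([-0.1946, 0.0586, -0.1375], [9.0, 1.8, -0.8])
```

View pics/s4.png

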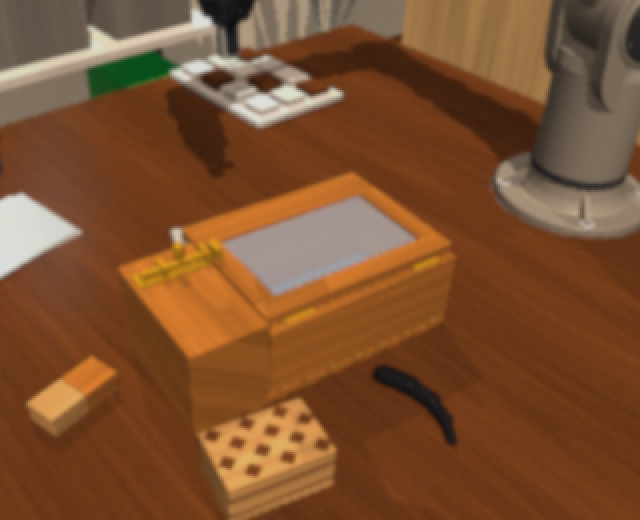

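Lid lies level and shut. Knob at (178,238) in the crop, about case (−45,−122). Moving above and behind it.

```bash
python3 -m crank '[{"linear":[-0.198,0.058,-0.138],"dr":[9,1.8,-0.8],"hand":-1},{"linear":[-0.198,0.058,-0.138],"dr":[9,1.8,-0.8],"hand":-1},{"linear":[-0.198,0.058,-0.138],"dr":[9,1.8,-0.8],"hand":-1},{"linear":[-0.198,0.058,-0.138],"dr":[9,1.8,-0.8],"hand":-1},{"linear":[-0.198,0.058,-0.138],"dr":[9,1.8,-0.8],"hand":-1},{"linear":[-0.198,0.058,-0.138],"dr":[9,1.8,-0.8],"hand":-1},{"linear":[-0.198,0.058,-0.138],"dr":[9,1.8,-0.8],"hand":-1},{"linear":[-0.198,0.058,-0.138],"dr":[9,1.8,-0.8],"hand":-1},{"linear":[-0.198,0.058,-0.138],"dr":[9,1.8,-0.8],"hand":-1}]'; python3 - <<'E'
from le import *
P,R=show(); c=cam("wrist")
im=bot.read_camera("wrist")
for q in bot.place_of("wrist","bolt_knob")[:2]: print("knob",q["score"],q["xy"],C(atz(c,q["xy"],.146)))
cv2.imwrite("pics/w5.png",im)
print(go(R,P,(-45,-165,133),ori(90,-1)))
E
```

```text
t: 16.83
eef_pos: [0.6951, -0.0925, 0.225]
tool_rot: [-0.047, 0.04, 0.706, -0.705]
contact_force: [-0.2, -0.9, 0.3]
gripper_width: 0.003
t 16.83 tcp case [ -53. -164.  225.] F [-0.2 -0.9  0.3] w 0.0 q [0.01, 0.53, 0.04, 1.48, -0.03, 1.14, -1.63]
tool y,z in case: [[0.0, 0.01, -1.0], [-1.0, 0.01, -0.0]]
knob 0.91 [270.1, 269.9] [ -47.2 -122.9  146. ]
knob 0.43 [253.4, 86.5] [ -39.  -256.4  146. ]
([-0.0019, 0.092, -0.0079], [0.1, -0.7, 0.6])
```

View pics/w5.png

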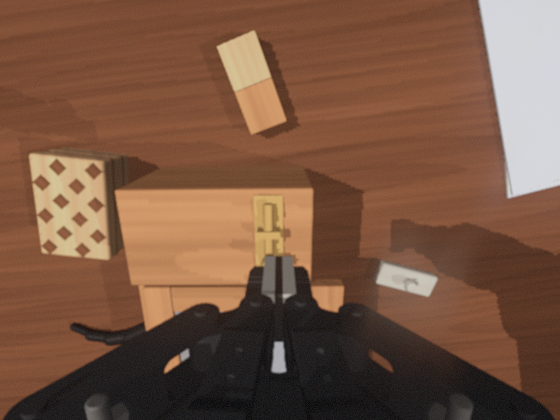

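```bash
python3 -m crank '[{"linear":[-0.002,0.04,-0.008],"dr":[0,0,0],"hand":-1},{"linear":[-0.002,0.07,-0.008],"dr":[0,0,0],"hand":-1},{"linear":[-0.002,0.085,-0.008],"dr":[0,0,0],"hand":-1},{"linear":[-0.002,0.088,-0.008],"dr":[0,0,0],"hand":-1},{"linear":[-0.002,0.088,-0.008],"dr":[0,0,0],"hand":-1},{"linear":[-0.002,0.088,-0.008],"dr":[0,0,0],"hand":-1}]'; python3 - <<'E'
from le import *
P,R=show(); print(go(R,P,(-45,-118,132),None))
E
```

```text
t: 17.43
eef_pos: [0.6988, -0.0836, 0.1411]
tool_rot: [-0.044, 0.041, 0.706, -0.705]
contact_force: [-0.3, -0.7, 1.6]
gripper_width: -0.001
t 17.43 tcp case [ -43.7 -166.7  141.1] F [-0.3 -0.7  1.6] w -0.0 q [0.01, 0.61, 0.04, 1.55, -0.03, 0.98, -1.64]
tool y,z in case: [[0.0, 0.0, -1.0], [-1.0, 0.01, -0.0]]
([0.0487, 0.0093, 0.0019], [0.0, 0.0, 0.0])
```

```bash
python3 -m crank '[{"linear":[0,0.0085,0.001],"dr":[0,0,0],"hand":-1},{"linear":[0.008,0.0085,0.002],"dr":[0,0,0],"hand":-1},{"linear":[0.016,0.0085,0.002],"dr":[0,0,0],"hand":-1},{"linear":[0.022,0.0085,0.002],"dr":[0,0,0],"hand":-1},{"linear":[0.026,0.0085,0.002],"dr":[0,0,0],"hand":-1},{"linear":[0.029,0.0085,0.002],"dr":[0,0,0],"hand":-1},{"linear":[0.032,0.0085,0.002],"dr":[0,0,0],"hand":-1},{"linear":[0.035,0.0085,0.002],"dr":[0,0,0],"hand":-1},{"linear":[0.038,0.0085,0.002],"dr":[0,0,0],"hand":-1}]'; python3 - <<'E'
from le import *
P,R=show()
for i in range(3): bot.read_camera("wrist"); print(np.round(bot.get_obs()["contact_force"],1),C(st()[1]))
E
```

```text
t: 18.18
eef_pos: [0.6606, -0.0797, 0.1315]
tool_rot: [-0.044, 0.041, 0.707, -0.705]
contact_force: [2.0, -1.3, 1.2]
gripper_width: -0.001
t 18.18 tcp case [ -44.1 -128.3  131.5] F [ 2.  -1.3  1.2] w -0.0 q [0.01, 0.56, 0.03, 1.66, -0.02, 0.92, -1.64]
tool y,z in case: [[0.0, 0.01, -1.0], [-1.0, 0.01, -0.0]]
[0.6 0.2 1.5] [ -44.1 -127.7  131.4]
[ 0.5  0.1 -0.2] [ -43.9 -127.8  131.4]
[0.6 0.2 0.9] [ -43.8 -127.8  131.2]
```

```bash
python3 -m crank '[{"linear":[0.002,0,0.001],"dr":[0,0,0],"hand":-1},{"linear":[0.004,0,0.001],"dr":[0,0,0],"hand":-1},{"linear":[0.006,0,0.001],"dr":[0,0,0],"hand":-1},{"linear":[0.008,0,0.001],"dr":[0,0,0],"hand":-1},{"linear":[0.009,0,0.001],"dr":[0,0,0],"hand":-1}]'; python3 - <<'E'
from le import *
P,R=show(); im=bot.read_camera("wrist"); show()
E
```

```text
t: 18.75
eef_pos: [0.651, -0.0792, 0.1312]
tool_rot: [-0.045, 0.04, 0.707, -0.705]
contact_force: [2.4, 1.3, 0.5]
gripper_width: 0.003
t 18.75 tcp case [ -44.6 -118.8  131.2] F [2.4 1.3 0.5] w 0.0 q [0.01, 0.55, 0.03, 1.69, -0.02, 0.91, -1.64]
tool y,z in case: [[0.0, 0.01, -1.0], [-1.0, 0.01, -0.0]]
t 18.8 tcp case [ -44.6 -118.6  131.2] F [ 1.4  0.3 -0.2] w 0.0 q [0.01, 0.55, 0.03, 1.69, -0.02, 0.91, -1.64]
tool y,z in case: [[0.0, 0.01, -1.0], [-1.0, 0.01, -0.0]]
```

```bash
python3 -m crank '[{"linear":[0.001,0,0],"dr":[0,0,0],"hand":-1},{"linear":[0.002,0,0],"dr":[0,0,0],"hand":-1},{"linear":[0.003,0,0],"dr":[0,0,0],"hand":-1}]'; python3 - <<'E'
from le import *
show()
E
python3 -m crank '[{"linear":[0.001,0,0],"dr":[0,0,0],"hand":-1},{"linear":[0.002,0,0],"dr":[0,0,0],"hand":-1}]'; python3 - <<'E'
from le import *
show(); bot.read_camera("wrist"); show()
E
```

```text
t: 19.05
eef_pos: [0.6501, -0.0792, 0.1314]
tool_rot: [-0.043, 0.042, 0.707, -0.705]
contact_force: [9.5, -0.3, -6.3]
gripper_width: 0.002
t 19.05 tcp case [ -44.7 -117.9  131.4] F [ 9.5 -0.3 -6.3] w 0.0 q [0.01, 0.55, 0.03, 1.69, -0.02, 0.91, -1.65]
tool y,z in case: [[0.0, 0.0, -1.0], [-1.0, 0.01, -0.0]]
t: 19.22
eef_pos: [0.6499, -0.0792, 0.1316]
tool_rot: [-0.042, 0.043, 0.707, -0.705]
contact_force: [15.1, -0.7, -10.7]
gripper_width: 0.003
t 19.22 tcp case [ -44.7 -117.6  131.6] F [ 15.1  -0.7 -10.7] w 0.0 q [0.01, 0.54, 0.03, 1.7, -0.02, 0.9, -1.65]
tool y,z in case: [[0.0, -0.0, -1.0], [-1.0, 0.01, -0.0]]
t 19.27 tcp case [ -44.7 -117.7  131.6] F [12.2 -0.9 -8.8] w -0.0 q [0.01, 0.54, 0.03, 1.7, -0.02, 0.9, -1.65]
tool y,z in case: [[0.0, -0.0, -1.0], [-1.0, 0.01, -0.0]]
```

Hard stop at y −117.7, where "home" should be (−118). Back off and rise.

```bash
python3 -m crank '[{"linear":[-0.01,0,0],"dr":[0,0,0],"hand":-1},{"linear":[-0.03,0,0],"dr":[0,0,0],"hand":-1},{"linear":[-0.04,-0.01,0],"dr":[0,0,0],"hand":-1},{"linear":[-0.04,-0.05,0.02],"dr":[0,0,0],"hand":-1},{"linear":[-0.04,-0.09,0.06],"dr":[0,0,0],"hand":-1},{"linear":[-0.04,-0.13,0.1],"dr":[0,0,0],"hand":-1},{"linear":[-0.04,-0.16,0.14],"dr":[0,0,0],"hand":-1},{"linear":[-0.04,-0.18,0.18],"dr":[0,0,0],"hand":-1},{"linear":[-0.04,-0.18,0.18],"dr":[0,0,0],"hand":-1},{"linear":[-0.04,-0.18,0.18],"dr":[0,0,0],"hand":-1}]'; python3 - <<'E'
from le import *
show(); print(lid("scene"))
for n in ("scene","top"):
    im=bot.read_camera(n); c=cam(n)
    for th,z in [("bolt_knob",.146),("yosegi_box",0),("horn",0),("weight",0),("hinoki",0)]:
        q=bot.place_of(n,th)
        if q: print(n,th,round(q[0]["score"],2),np.round(q[0]["xy"],1),C(atz(c,q[0]["xy"],z)))
    if n=="top": cv2.imwrite("pics/t6.png",im)
E
```

```text
t: 20.1
eef_pos: [0.6635, -0.2743, 0.3161]
tool_rot: [0.047, -0.046, -0.703, 0.708]
contact_force: [-0.7, -1.1, 1.0]
gripper_width: -0.002
t 20.1 tcp case [-237.2 -152.6  316.1] F [-0.7 -1.1  1. ] w -0.0 q [0.24, 0.5, 0.09, 1.34, -0.04, 1.31, -1.37]
tool y,z in case: [[-0.01, 0.0, -1.0], [-1.0, 0.02, 0.01]]
[(0.8, np.float64(-0.003), np.float64(1.3))]
scene bolt_knob 0.44 [237.  179.4] [ -39.5 -105.7  146. ]
scene yosegi_box 0.91 [273.5 296.5] [ 163.  -142.3    0. ]
scene horn 0.63 [351.2 263.1] [177.7  46.8   0. ]
scene weight 0.62 [234.6 183.3] [-215.8  -26.7    0. ]
scene hinoki 0.89 [181.2 259.1] [ -27.4 -257.2    0. ]
top bolt_knob 0.54 [344.1 197.1] [-45.1 -94.9 146. ]
top yosegi_box 0.58 [235.2 164. ] [ 160.6 -148.7    0. ]
top horn 0.61 [215.8 260.4] [170.2  48.9   0. ]
top weight 0.55 [410.8 246.6] [-217.  -32.    0.]
top hinoki 0.97 [334.1 122.9] [ -28.1 -263.3    0. ]
```

View pics/t6.png

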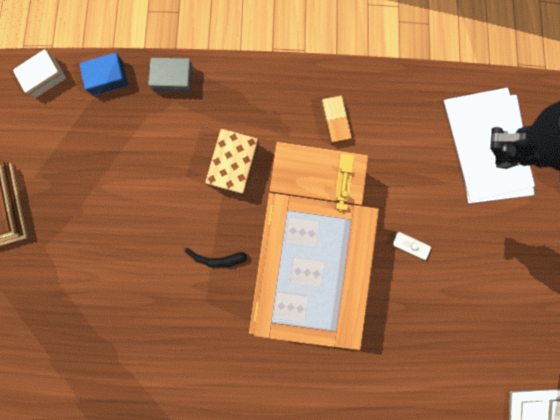

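The top view shows the lid shut and the bolt in its keeper at (344,200). The bystanders haven't moved and the arm is clear.

```bash
python3 -c "
from station import bot
print(bot.hand_in())"
```

```text
the job is handed in; nothing more can be done
None
```

The showcase is closed and bolted, and I handed the job in at about 21 s without grasping anything.

- **Lid:** I drew it forward past its balance from behind and it fell free. I caught it at about 0.9 rad on the backs of the shut fingers, tilted 45°. I then lowered it, at 10–20 mm/s near the end, until the finger force dropped to zero, and withdrew down and to the front. The last camera check gave a lid angle of -0.003 rad, so it is shut.
- **Bolt:** I pushed it until it hit a hard stop at 12–15 N. The fingers were then at case y -117.7 mm, where I expected -118 mm for fully home.
- **Camera check on the knob:** The last knob readings disagreed, at y -106 mm (scene) and -95 mm (top), against an expected -101 mm. I put this down to network scatter, because the top picture shows the bolt in its keeper.
- **Bystanders:** All four read within about 10 mm of where they started (the largest gap is the horn in the scene camera). In the pictures they have not moved, and the arm was clear of everything at the end.

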